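# Clear up after a dry fit: tenons into the jar, hex key into its cutout

## Task

Clear up after the dry fit: pull the two loose wooden tenons out of the rail and feed them, one at a time, through the narrow neck of the standing glass jar so that both lie down in its body. Then take the black hex key that lies in front of the jar and press it fully home, past its spring clips, into the L-shaped cutout of the plywood insert. Keep the jar standing upright and do not disturb the other things on the bench.

Things in the scene. Friction and masses are not known exactly. Their poses are not given: they have to be found in the camera images.
- tenon_1: One of two identical beech tenons, 48 (its x) x 24 (y) x 10 mm (z). Origin at the centre of a 48 x 24 face: its middle lies 5 mm from there along its +z. It starts on end in a mortise of the rail, x up, y along the rail, loose by 1 mm, 26 mm standing out, its top 56 mm above the bench. It lifts straight out.
- tenon_2: One of two identical beech tenons, 48 (its x) x 24 (y) x 10 mm (z). Origin at the centre of a 48 x 24 face: its middle lies 5 mm from there along its +z. It starts on end in a mortise of the rail, x up, y along the rail, loose by 1 mm, 26 mm standing out, its top 56 mm above the bench. It lifts straight out.
- rail: Brown wooden rail, 45 (x) x 170 (y) x 30 mm high, fixed to the bench, with two mortises 22 mm deep in its top at y = -40 and +40 mm. Origin at the centre of its underside, z up. It is on the left or on the right; the insert is on the other side.
- jar: Loose upright glass jar, 125 mm high, 0.6 kg. Body 90 mm across (84 inside) up to 84 mm height, bottom 6 mm thick with a cone 27 mm high in the middle that tips things over; it narrows to a straight aluminium neck from 100 to 125 mm height, 43 mm outside, about 36 mm inside diameter. Only an upright tenon passes; let go in the neck, it falls in. Origin at the centre of the underside, z up.
- jar_mouth (a point): Centre of the jar's open mouth, in the plane of the rim, 125 mm above the jar's underside.
- hex_key: Black L-shaped hex key, 41 x 93 mm, 6 mm thick, 40 g, lying flat, z up. Origin at the centre of the underside of its 41 x 93 outline. In its frame the long leg (7 mm wide) runs along y from -46 to +46 mm at x = -17.5 mm, the short leg along x from -19 to +21 mm at y = -41.5 mm.
- insert: Plywood insert, fixed, 24 mm high. Origin on its underside below the key's seat, axes as the seated key's; it reaches from x = -69 to 101 and y = -63 to 63 mm. L-shaped cutout 4 mm deep: long slot 10 mm wide at x = -17.5, short slot 13 mm wide at y = -41.5 mm; the seated key stands 2 mm proud. A bit case is fixed in the next recess, x = 33 to 90, y = -46 to 46 mm, top at 31 mm.
- key_seat (a point): Where the hex key's origin lies when pressed home, 20 mm above the insert's underside; axes as the seated key's (not turned end for end). Four steel spring clips at y = +36 and -24 mm, both sides of the long slot, stand 28 mm above the bench; the key rests on them about 4 mm too high until pressed past them with about 10 N.
- finger_pocket (a point): Point in the middle of the long slot, at the height of the seated key's underside, 17.5 mm in -x and 4 mm in +y from key_seat. A finger pocket with its floor 4 mm above the bench crosses the slot here: from y = -13 to +21 mm and x = -57 to +22 mm in the insert's frame, so the key can be lowered and pressed in while gripped here.
- parallel_block: Bystander: pale metal block with sloping ends and a small black knob, 50 x 100 x 40 mm, near the front edge on the left. Origin at the centre of the underside.
- spring_clamp: Bystander: black and orange spring clamp, 64 x 123 x 22 mm, near the front edge on the right. Origin at the centre of the underside.
- mug: Bystander: white spotted mug, 82 x 114 x 91 mm, behind the work. Origin at the centre of the underside.

How it is judged:
On the way, in this order (a step that is already met when the one before it is completed fails the run):
1. one tenon is down in the body of the jar (((z of tenon_1 in the frame of jar between 0 and 0.088 m and horizontal distance between tenon_1 and jar below 0.045 m) or (z of tenon_2 in the frame of jar between 0 and 0.088 m and horizontal distance between tenon_2 and jar below 0.045 m))), for 0.2 s.
2. a second tenon, fed after it, is down in the jar (z of tenon_1 in the frame of jar between 0 and 0.088 m and horizontal distance between each of tenon_1, tenon_2 and jar below 0.045 m and z of tenon_2 in the frame of jar between 0 and 0.088 m), for 0.2 s.
3. then the hex key is pressed home in its cutout (z of hex_key in the frame of key_seat below 0.002 m and distance between hex_key and key_seat below 0.005 m and angle between the x axis of hex_key and the x axis of key_seat, either way round below 0.08 rad and angle between the z axis of hex_key and the z axis of key_seat, either way round below 0.06 rad), for 0.2 s.
At the end, for the whole second after the job is handed in: Both tenons in the jar's body (origins below 88 mm); hex key within 5 mm of its seat, less than 2 mm high, turned under 0.08 and tilted under 0.06 rad; jar upright on the bench (0.1 rad); tenons, jar and key at rest (all of step 2 and all of step 3 and linear speed of each of tenon_1, tenon_2, jar, hex_key below 0.02 m/s and angle between jar's own z axis and vertical below 0.1 rad and height (world z) of jar below 0.01 m); the robot touches nothing.
It fails at once if the jar is tipped over (angle between jar's own z axis and vertical above 0.5 rad).
It fails at once if the parallel block is disturbed (moved more than 3 cm) (distance of parallel_block from where it was at the start of the episode above 0.03 m).
It fails at once if the spring clamp is disturbed (moved more than 3 cm) (distance of spring_clamp from where it was at the start of the episode above 0.03 m).
It fails at once if the mug is disturbed (moved more than 3 cm) (distance of mug from where it was at the start of the episode above 0.03 m).
It also fails if it takes over 72 s, if anything falls off the work surface, if the arm or the gripper's body presses on something with over 40 N, if the wrist force passes 120 N, or if a joint passes its speed limit or range.

## Robot

A 6-joint arm with a two-finger parallel gripper is mounted at the origin on a cart in front of the work surface, level with it; the furniture and walls round the work are solid. World frame = base frame: x ahead of the robot, y to its left, z up, the work surface at z = 0. Lengths are in m, angles in rad, forces in N, time in s.
With the tool pointing down it reaches from about 0.325 to 0.9 m from the base axis. Payload 6.1 kg.
Tool frame: the origin (TCP) lies midway between the tips of the shut fingers; the grasp point (between the pads) lies behind it (bot.tcp_to_grasp is the z of the grasp point in the tool frame, in m); z points along the fingers, y is the line along which they close (so a half turn about z gives the same grasp; the last joint's range is limited). The gripper opens to 87 mm and grips with 3 to 60 N. Pads are 19 mm wide; open, the fingers measure 117 mm over their backs; the gripper's body (75 mm by 190 mm) begins 51 mm behind the grasp point.
Start: joints at [1.052, 0.22, 1.526, -0, 1.395, -0.126], TCP at [0.239, 0.577, 0.185] pointing down, gripper open.
Joint ranges: [-2.98, 2.98], [-0.91, 2.08], [0.09, 2.57], [-1.24, 4.39], [0.2, 2.65], [-2.68, 2.68]. Speed limits (rad/s): [2.57, 2.57, 3.01, 3.14, 3.14, 3.14].

## Interface

Orientations are given as a unit quaternion [w, x, y, z].
In Python, from cell import bot gives the robot as it stands.
- The arm moves only by the tool arm_command, never from a script. Its argument "series" is one flat list of numbers, 7 for each row, row after row: the shift along the tool's x, y, z in m, then the turn, a rotation vector about the tool's x, y, z in degrees, then the closure, from 0 (fully open) to 1 (shut). In form: [tx, ty, tz, rx, ry, rz, fingers, tx, ty, tz, rx, ry, rz, fingers, ...]. A call has 1 to 20 rows; each row shifts and turns the commanded pose from where the row before left it, along the tool's axes as they then stand; what a row does not reach is not made up. A row lasts 1/10 s, in which the tool goes at most 50 mm and 8.59 degrees, less where a joint would pass 70% of its speed; a pose out of reach is approached as far as the arm can. A call is refused whole if a number of a shift passes 0.05 or a number of a turn 8.59, either way. A call with a gripper value outside its range is refused whole. The fingers move at their own pace and stop on an object; "newtons" is the grip in N (left out, the last holds). Time passes only in rows, so rows that do not move let the fingers close. It gives the time, the measured TCP pose, the force, the opening and the grip force at its end, in the units of the state.
- bot.sense(): the state, without advancing time (a new reading comes with each control period).
- bot.snapshot(name): name is "side" or "top" or "wrist"; returns a dict with "color" (420x560x3 uint8, red, green, blue), "K" (3x3 intrinsics, pixels), "D" ([k1, k2, p1, p2, k3] as OpenCV has them; the pictures are not rectified), "extrinsics" (4x4, takes a point from world to camera coordinates); the wrist camera has in their place "T_tool_cam" (4x4, takes a point from camera to tool coordinates, whose origin is the TCP and whose axes are the flange's). Camera axes: x right, y up, looking along -z (the intrinsics and any distortion apply to the point x, -y, -z); pixel columns grow to the right and rows downward; lengths in m; the calibration is good to about 2 mm. A picture is of the moment at which its call begins: read the wrist's pose just before it. There is no depth.
- bot.close_job(): hands the job in; it is judged then, once.
The state is a dict: "time_s": time; "joint_pos": joint angles; "dq": joint speeds; "effort": joint torques, N m; "eef_pos": TCP position; "ee_rot": TCP orientation; "ft_force": force on the tool from outside, world axes, zero at the start; "ft_torque": the same for the moment, N m; "finger_gap": finger opening in m; "gripper_force": force on a finger pad.
Only numpy, scipy, OpenCV 4.12 (cv2) and the standard library are available. Lean on these libraries where they do the work, as an engineer would, in place of code of your own. Each camera call takes 0.05 s, during which the arm holds its last target. There are 200 camera calls.

## Working session

There is one attempt and no reset: what is moved stays moved. The work goes in short steps, Python scripts to look and compute and a tool call to move; the robot and the scene stay as the last step left them, time stands still between calls to the robot, and variables do not carry over. Pictures are saved under pics/ and viewed, at most 10 in all, crops included, and the job is handed in when it is done.

Besides the shell and the picture viewer there is one more tool, called after "Emit:" by a JSON object that holds its "name" and its "arguments". arm_command: Moves the arm, as the interface text tells. Its arguments: {"type":"object","properties":{"series":{"type":"array","items":{"type":"number"}},"newtons":{"type":"number"}},"required":["series"]}

```bash
ls; mkdir -p pics; python3 - <<'E'
from cell import bot
import cv2,numpy as np,pickle
d={}
for n in("top","side"):
    s=bot.snapshot(n);d[n]=s
    cv2.imwrite(f"pics/{n}0.png",s["color"][:,:,::-1])
    print(n,s["K"].tolist(),s["D"],np.round(s["extrinsics"],3).tolist())
pickle.dump(d,open("d0.pkl","wb"))
print(bot.sense(),bot.tcp_to_grasp)
E
```

```text
pics
top [[433.31996269239556, 0.0, 274.9670710646764], [0.0, 433.31996269239556, 215.7250462269444], [0.0, 0.0, 1.0]] [-0.0379634  0.         0.         0.         0.       ] [[0.005, -1.0, 0.018, -0.013], [0.995, 0.006, 0.097, -0.536], [-0.097, 0.018, 0.995, -1.176], [0.0, 0.0, 0.0, 1.0]]
side [[387.50548108703026, 0.0, 279.9504553120554], [0.0, 387.50548108703026, 206.14719849179153], [0.0, 0.0, 1.0]] [-0.00946848  0.          0.          0.          0.        ] [[-0.996, -0.091, -0.009, 0.512], [0.029, -0.409, 0.912, -0.126], [-0.087, 0.908, 0.41, -0.872], [0.0, 0.0, 0.0, 1.0]]
{'time_s': 0.1, 'joint_pos': array([ 1.05191473e+00,  2.21146213e-01,  1.52751418e+00,  2.93300971e-07,
        1.39467456e+00, -1.26109053e-01]), 'dq': array([-0.00081002, -0.00274064,  0.00061378,  0.00081924, -0.00012712,
       -0.00077362]), 'effort': array([ 5.76987186e-04, -4.95943344e+01, -3.88521302e+01,  7.02248910e-02,
        5.15160745e-02, -9.58239389e-05]), 'eef_pos': array([0.23891685, 0.57685832, 0.18423809]), 'ee_rot': array([-2.76233462e-04,  1.95126298e-01,  9.80777737e-01, -8.26192179e-04]), 'ft_force': array([-1.1613788 , -0.06094208, -0.67910251]), 'ft_torque': array([0.02610556, 0.01199653, 0.0454431 ]), 'gripper_force': 0.0, 'finger_gap': 0.08728785937546532} -0.0187
```

View pics/top0.png

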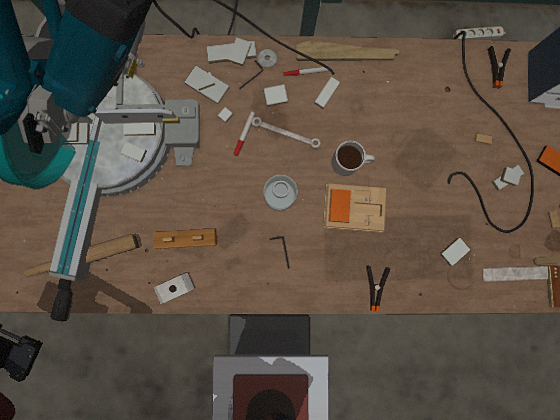

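View pics/side0.png

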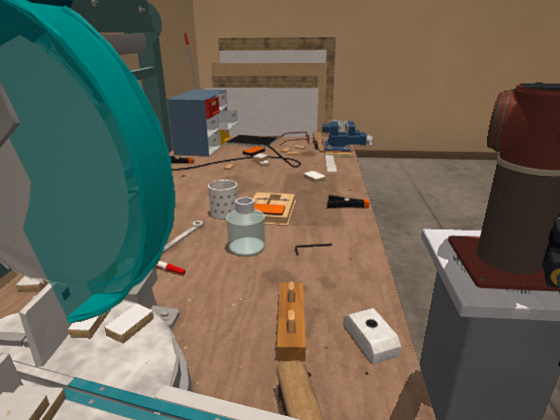

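The top view shows the rail at (185,238) with tenons at about (170,239) and (199,237). The jar mouth is near (281,188), the hex key has its corner near (284,237), the insert is at (355,207) with its orange case on the left, and the mug is at (350,156). The side view agrees.

```bash
cat > h.py <<'E'
import numpy as np,cv2
from scipy.spatial.transform import Rotation as R
def q2R(q): return R.from_quat([q[1],q[2],q[3],q[0]]).as_matrix()
def ext(s,st=None):
    if "extrinsics" in s: return np.array(s["extrinsics"])
    T=np.eye(4);T[:3,:3]=q2R(st["ee_rot"]);T[:3,3]=st["eef_pos"]
    return np.linalg.inv(T@np.array(s["T_tool_cam"]))
def px2plane(s,E,uv,z):
    uv=np.asarray(uv,float).reshape(-1,1,2)
    n=cv2.undistortPoints(uv,np.array(s["K"]),np.array(s["D"]))[:,0]
    d=np.c_[n[:,0],-n[:,1],-np.ones(len(n))]@E[:3,:3]
    c=-E[:3,:3].T@E[:3,3]
    return c+d*((z-c[2])/d[:,2])[:,None]
def proj(s,E,P):
    p=np.asarray(P).reshape(-1,3)@E[:3,:3].T+E[:3,3]
    p=p*[1,-1,-1]
    return cv2.projectPoints(p.reshape(-1,1,3),np.zeros(3),np.zeros(3),np.array(s["K"]),np.array(s["D"]))[0][:,0]
def blobs(m,amin=15):
    n,l,st,c=cv2.connectedComponentsWithStats(m.astype(np.uint8))
    return [(l==i,st[i],c[i]) for i in range(1,n) if st[i][4]>=amin]
E
python3 - <<'E'
import pickle,numpy as np,cv2
from h import *
s=pickle.load(open("d0.pkl","rb"))["top"];E=ext(s)
c=s["color"];hsv=cv2.cvtColor(c,cv2.COLOR_RGB2HSV)
for p in [(160,232),(170,239),(199,237),(281,188),(285,250),(340,205),(365,190),(365,225),(300,250)]: print(p,hsv[p[1],p[0]],c[p[1],p[0]])
def rep(name,m,box,z):
    x0,y0,x1,y1=box;mm=np.zeros(m.shape,bool);mm[y0:y1,x0:x1]=m[y0:y1,x0:x1]
    for b,st,_ in blobs(mm,12):
        pts=np.argwhere(b)[:,::-1].astype(np.float32)
        w=px2plane(s,E,pts,z)[:,:2].astype(np.float32)
        r=cv2.minAreaRect(w*1000)
        print(name,st.tolist(),np.round(r[0],1),np.round(r[1],1),round(r[2],1))
H,S,V=[hsv[:,:,i].astype(int) for i in range(3)]
rep("rail",(S>140)&(V>100),(145,222,225,255),.03)
rep("key",V<60,(262,225,300,280),.006)
rep("case",(S>200)&(V>150),(320,180,395,240),.031)
rep("insert",(V>135),(315,175,395,240),.024)
print("jar",px2plane(s,E,[(281,188)],.125))
big=cv2.resize(c[170:280,140:400],None,fx=3,fy=3,interpolation=cv2.INTER_CUBIC)
cv2.imwrite("pics/crop0.png",big[:,:,::-1])
E
```

```text
(160, 232) [ 15 165 128] [128  87  45]
(170, 239) [ 15 119 171] [171 132  91]
(199, 237) [ 15 117 155] [155 120  84]
(281, 188) [ 83   7 140] [136 140 139]
(285, 250) [170  53  29] [29 23 25]
(340, 205) [ 11 212 162] [162  77  27]
(365, 190) [ 17 107 140] [140 114  81]
(365, 225) [ 17 113 136] [136 109  76]
(300, 250) [ 13  87 114] [114  92  75]
rail [153, 229, 62, 20, 898] [471.4 240.5] [ 45.3 169.3] 3.8
key [270, 237, 19, 31, 64] [443.3 -35.9] [95.3 33.8] 33.1
case [330, 190, 20, 32, 519] [ 565.8 -190.9] [50.5 86.1] 85.7
insert [326, 184, 60, 48, 2309] [ 561.6 -233.3] [168.8 124. ] 86.0
jar [[ 0.59773577 -0.02365824  0.125     ]]
```

View pics/crop0.png

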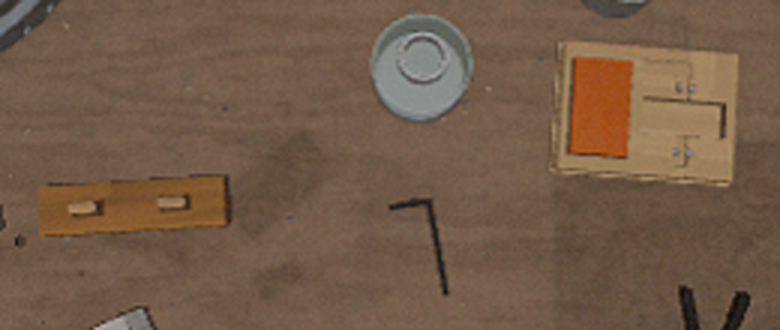

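Crop at 3x from (140,170): tenons at (85,208) and (173,202), and the jar rim at (423,57). The key corner is at (430,200), its short leg pointing left and its long leg down to (446,294). The insert's clips are at (686,88) and (683,152), its short slot is at the top and the case is on the left, so the insert is turned nearly the same way as the key. Now moving up and over to the rail.

Emit:
{"name": "arm_command", "arguments": {"series": [0,0,-0.05,0,0,0,0,0,0,-0.05,0,0,0,0,0,0,-0.05,0,0,0,0,0,0,-0.03,0,0,0,0,-0.04,-0.0285,0,0,0,0,0.3,-0.04,-0.0285,0,0,0,0,0.3,-0.04,-0.0285,0,0,0,0,0.3,-0.04,-0.0285,0,0,0,0,0.3,-0.04,-0.0285,0,0,0,0,0.3,-0.04,-0.0285,0,0,0,0,0.3,-0.04,-0.0285,0,0,0,0,0.3,-0.04,-0.0285,0,0,0,0,0.3,-0.04,-0.0285,0,0,0,0,0.3,0,0,0.02,0,0,8.5,0.3,0,0,0.02,0,0,8.5,0.3,0,0,0.02,0,0,8.5,0.3,0,0,0.02,0,0,8.5,0.3,0,0,0.02,0,0,8.5,0.3,0,0,0.02,0,0,8.5,0.3,0,0,0.02,0,0,8.5,0.3]}}

```text
time_s: 2.1
eef_pos: [0.4733, 0.2025, 0.2239]
ee_rot: [-0.0, 0.658, 0.753, -0.0]
ft_force: [0.3, -0.1, -1.0]
finger_gap: 0.0608
gripper_force: 0.0
```

Emit:
{"name": "arm_command", "arguments": {"series": [0,0,0,0,0,4.2,0.3,0,0,0,0,0,0,0.3,0,0,0,0,0,0,0.3]}}

```text
time_s: 2.4
eef_pos: [0.4737, 0.2026, 0.2254]
ee_rot: [0.0, 0.683, 0.731, 0.0]
ft_force: [-0.3, 0.3, -0.2]
finger_gap: 0.061
gripper_force: 0.0
```

```bash
python3 - <<'E'
from cell import bot
from h import *
import pickle
st=bot.sense();s=bot.snapshot("wrist");pickle.dump((st,s),open("w1.pkl","wb"))
cv2.imwrite("pics/w1.png",s["color"][:,:,::-1])
print(st["eef_pos"],np.round(q2R(st["ee_rot"]),3).tolist(),np.round(s["T_tool_cam"],3).tolist(),s["K"][0][0],st["finger_gap"],st["time_s"])
E=ext(s,st)
print(proj(s,E,[[.474,.2006,.056],[.4688,.2804,.056]]))
E
```

```text
[0.4737251  0.20262562 0.22536165] [[-0.068, 0.998, 0.0], [0.998, 0.068, 0.0], [0.0, 0.0, -1.0]] [[-0.001, 0.959, 0.284, 0.078], [1.0, 0.001, -0.001, 0.001], [-0.001, 0.284, -0.959, -0.198], [0.0, 0.0, 0.0, 1.0]] 321.9955124549939 0.061038609265604046 2.4
[[284.04845397 180.18054005]
 [284.20037585 109.14764504]]
```

View pics/w1.png

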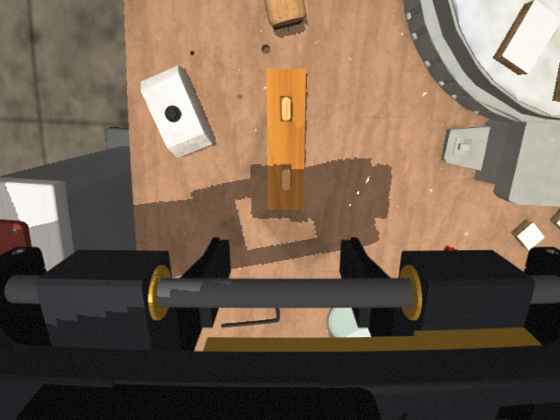

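The wrist view shows the tenon tops at (286,180) and (286,108), about 2 px (2 mm in world x) from my prediction, so the positions are confirmed. Descending on the near tenon and closing.

Emit:
{"name": "arm_command", "arguments": {"series": [-0.0019,0.0017,0.045,0,0,0,0.3,0,0,0.045,0,0,0,0.3,0,0,0.045,0,0,0,0.3,0,0,0.04,0,0,0,0.3,0,0,0.013,0,0,0,0.3,0,0,0,0,0,0,0.3,0,0,0,0,0,0,0.7,0,0,0,0,0,0,1,0,0,0,0,0,0,1,0,0,0,0,0,0,1,0,0,0,0,0,0,1,0,0,0,0,0,0,1,0,0,0,0,0,0,1], "newtons": 15}}

```text
time_s: 3.75
eef_pos: [0.4754, 0.2009, 0.0373]
ee_rot: [0.0, 0.683, 0.73, 0.0]
ft_force: [0.3, -1.0, 0.5]
finger_gap: 0.013
gripper_force: 0.0
```

Emit:
{"name": "arm_command", "arguments": {"series": [0,0,0,0,0,0,1,0,0,0,0,0,0,1,0,0,0,0,0,0,1,0,0,0,0,0,0,1,0,0,-0.02,0,0,0,1,0,0,-0.04,0,0,0,1,0,0,-0.05,0,0,0,1,0,0,-0.05,0,0,0,1,0,0,-0.04,0,0,0,1,-0.042,0.0146,0,0,0,0,1,-0.042,0.0146,0,0,0,0,1,-0.042,0.0146,0,0,0,0,1,-0.042,0.0146,0,0,0,0,1,-0.042,0.0146,0,0,0,0,1,-0.042,0.0146,0,0,0,0,1,-0.042,0.0146,0,0,0,0,1,0,0,0,0,0,0,1,0,0,0,0,0,0,1,0,0,0,0,0,0,1]}}

```text
time_s: 5.65
eef_pos: [0.5965, -0.0848, 0.237]
ee_rot: [-0.0, 0.683, 0.73, 0.0]
ft_force: [-0.7, 0.2, 0.1]
finger_gap: 0.0007
gripper_force: 0.0
```

```bash
python3 - <<'E'
from cell import bot
from h import *
import pickle
st=bot.sense();s=bot.snapshot("wrist");pickle.dump((st,s),open("w2.pkl","wb"))
cv2.imwrite("pics/w2.png",s["color"][:,:,::-1])
E=ext(s,st)
print(st["eef_pos"],st["finger_gap"],st["gripper_force"],proj(s,E,[[.597,-.024,.125]]))
g=cv2.medianBlur(cv2.cvtColor(s["color"],cv2.COLOR_RGB2GRAY),3)
c=cv2.HoughCircles(g,cv2.HOUGH_GRADIENT,1,20,param1=80,param2=20,minRadius=15,maxRadius=50)
if c is not None:
    for q in c[0][:6]: print(q,px2plane(s,E,[q[:2]],.125))
E
```

```text
[ 0.5965014  -0.08478444  0.23702967] 0.0006880012194568327 0.0 [[288.68020155 128.2725237 ]]
[291.5 123.5  40.5] [[ 0.59933833 -0.01943109  0.125     ]]
[256.5 190.5  37.1] [[ 0.56930162 -0.08645528  0.125     ]]
[279.5 182.5  35. ] [[ 0.59160095 -0.07683858  0.125     ]]
[260.5 244.5  25.8] [[ 0.57585427 -0.1443051   0.125     ]]
[276.5 109.5  23.8] [[ 0.58451645 -0.00763834  0.125     ]]
[244.5 257.5  31.6] [[ 0.55956826 -0.16040991  0.125     ]]
```

View pics/w2.png

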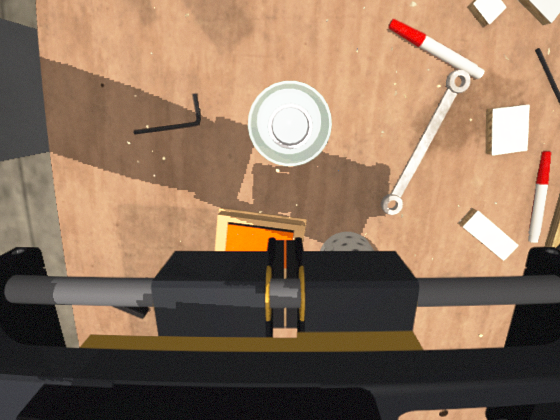

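The gripper is shut on nothing (gap 0.7 mm), so the first grasp missed. This view puts the jar mouth at (290,126), which is 2 mm from my estimate. The key is clear at (135–199, 95–132). Next I'm checking where the tenon is.

```bash
python3 - <<'E'
from cell import bot
from h import *
import pickle
s=bot.snapshot("top");a=s["color"][190:280,130:300];b=pickle.load(open("d0.pkl","rb"))["top"]["color"][190:280,130:300]
t=bot.snapshot("side")["color"][260:380,240:340]
o=np.vstack([cv2.resize(x,None,fx=3,fy=3,interpolation=cv2.INTER_CUBIC) for x in(b,a)])
t=cv2.resize(t,None,fx=2.5,fy=2.5,interpolation=cv2.INTER_CUBIC)
o=np.hstack([o,np.vstack([t,np.zeros((o.shape[0]-t.shape[0],t.shape[1],3),np.uint8)])])
cv2.imwrite("pics/chk.png",o[:,:,::-1]);print(o.shape)
E
```

```text
(540, 760, 3)
```

View pics/chk.png

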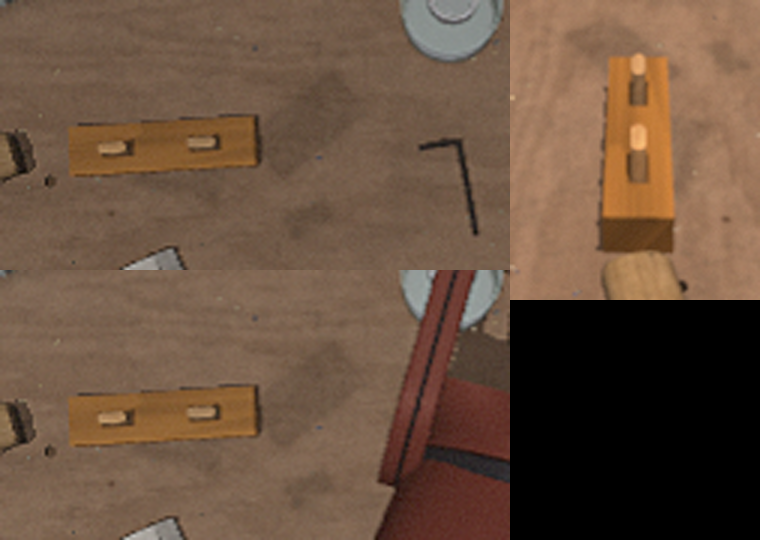

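Both tenons are still in place, so the fingers slipped off. They probably hadn't built force before the lift. Going back with more force, and checking the grip before lifting.

Emit:
{"name": "arm_command", "arguments": {"series": [0.042,-0.0146,0,0,0,0,0.5,0.042,-0.0146,0,0,0,0,0.5,0.042,-0.0146,0,0,0,0,0.5,0.042,-0.0146,0,0,0,0,0.5,0.042,-0.0146,0,0,0,0,0.5,0.042,-0.0146,0,0,0,0,0.5,0.042,-0.0146,0,0,0,0,0.5,0,0,0.02,0,0,0,0.5,0,0,0.05,0,0,0,0.5,0,0,0.05,0,0,0,0.5,0,0,0.045,0,0,0,0.5,0,0,0.025,0,0,0,0.5,0,0,0.013,0,0,0,0.5,0,0,0,0,0,0,1,0,0,0,0,0,0,1,0,0,0,0,0,0,1,0,0,0,0,0,0,1,0,0,0,0,0,0,1,0,0,0,0,0,0,1,0,0,0,0,0,0,1], "newtons": 35}}

```text
time_s: 7.8
eef_pos: [0.4756, 0.2008, 0.0345]
ee_rot: [0.0, 0.683, 0.73, 0.0]
ft_force: [-0.5, -0.6, 0.7]
finger_gap: 0.0017
gripper_force: 0.0
```

Emit:
{"name": "arm_command", "arguments": {"series": [0,0,0,0,0,0,1,0,0,0,0,0,0,1,0,0,0,0,0,0,1]}}

```text
time_s: 8.1
eef_pos: [0.4754, 0.2008, 0.0342]
ee_rot: [-0.0, 0.683, 0.73, -0.0]
ft_force: [-0.3, -0.2, -0.3]
finger_gap: 0.0005
gripper_force: 0.0
```

```bash
python3 - <<'E'
from cell import bot
from h import *
st=bot.sense()
o=[]
for n,(x0,y0,x1,y1) in(("side",(210,220,350,390)),("top",(110,170,250,310))):
    s=bot.snapshot(n);E=ext(s);c=s["color"].copy()
    p=proj(s,E,[st["eef_pos"],[.4755,.2008,.056],[.469,.2804,.056],[.4714,.2405,.03]]);print(n,p)
    o.append(cv2.resize(c[y0:y1,x0:x1],(400,int(400*(y1-y0)/(x1-x0))),interpolation=cv2.INTER_CUBIC)[:400])
cv2.imwrite("pics/chk2.png",np.hstack(o)[:,:,::-1])
E
```

```text
side [[290.87862687 294.36854952]
 [290.86840305 284.59250811]
 [291.6390979  313.52498922]
 [291.66885098 310.28321665]]
top [[197.82477008 236.93176202]
 [196.54248829 236.51119096]
 [166.85384167 238.74640175]
 [183.57809357 238.37819162]]
```

View pics/chk2.png

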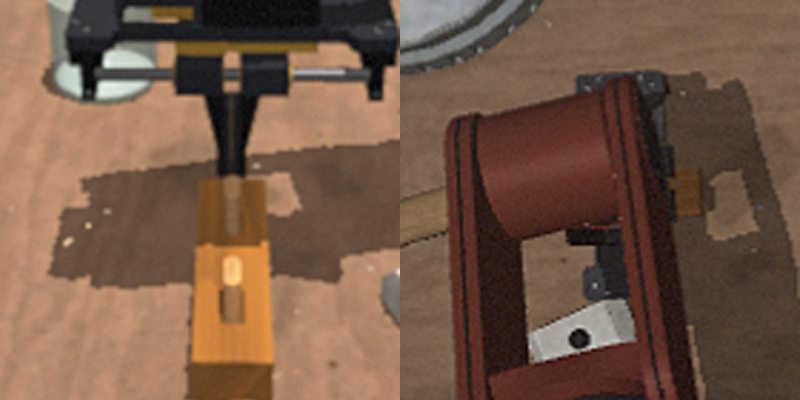

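The tenon tops match my projections: side view (291,285) and (291,314). The finger ends show at or above the near tenon's top (crop y≈180), where the reported TCP should show at 212. So the tips seem higher than the TCP by about 20 mm. I'll lift clear and measure the tip numerically in two views.

Emit:
{"name": "arm_command", "arguments": {"series": [0,0,-0.03,0,0,0,1,0,0,-0.05,0,0,0,1,0,0,-0.05,0,0,0,1,0,0,0,0,0,0,1,0,0,0,0,0,0,1]}}

```text
time_s: 8.7
eef_pos: [0.4767, 0.2012, 0.166]
ee_rot: [0.001, 0.683, 0.73, 0.002]
ft_force: [0.4, -0.0, -0.7]
finger_gap: 0.0005
gripper_force: 0.0
```

```bash
python3 - <<'E'
from cell import bot
from h import *
import pickle
st=bot.sense();print(st["eef_pos"],st["finger_gap"])
sd=bot.snapshot("side");w=bot.snapshot("wrist");pickle.dump((st,sd,w),open("w3.pkl","wb"))
T=q2R(st["ee_rot"]);P=[st["eef_pos"]+T@np.array(o) for o in([0,0,0],[0,0,-.02],[0,0,-.04],[.01,0,0],[-.01,0,0],[.01,0,-.02])]
for n,s in(("side",sd),("wrist",w)):
    E=ext(s,st);p=proj(s,E,P);print(n,np.round(p,1).tolist())
    u,v=p[0].round().astype(int);g=cv2.cvtColor(s["color"],cv2.COLOR_RGB2GRAY)
    for r in range(v-40,v+41,3): print(r,g[r,u-24:u+25:3])
E
```

```text
[0.47670519 0.20116688 0.16598457] 0.0004992767674607199
side [[290.3, 231.4], [290.4, 220.9], [290.5, 210.1], [290.3, 234.1], [290.3, 228.7], [290.4, 223.5]]
191 [143 144 142 142 144 111   3  16  49  22  12 100 119 114 118 121 121]
194 [204 208 152 161 183 198   9  18  76  17  14 122 123 122 117 121 127]
197 [168 160 111 103 106 216  41  21  61  25  20 127 120 122 122 123 130]
200 [196 101 191 162 164 168  66  21  60  21  53 128 125 126 122 119 119]
203 [159 154 206 201 212 216 178  20  55  15 101 123 126 121 120 121 124]
206 [140 137 140 143 142 140 120  20  53  15 107 129 129 123 119 121 126]
209 [143 146 145 149 147 148  70  17  38  18 108 132 127 122 120 121 122]
212 [103 113 125 135 139 131 149  14  33  18 107 128 127 124 122 122 120]
215 [196 164 147 140 140 136 211 144 144 105 125 122 123 121 116 120 123]
218 [103 104 103 104 101 104 107  95 133 120 124 126 126 132 129 123 121]
221 [110 112 109 106 107 108 106 134 119 123 122 121 122 132 128 121 114]
224 [130 120 134 140 141 175 170 177 135 125 121 124 132 128 121 118 114]
227 [147 148 139 145 149 148 149 148 150 147 137 139 
[... 2355 characters left out ...]
0 181  24  23  20  50  51 102  47  48  49  19  19 140 182 183]
243 [203 191 178  16  20  27  23  33  97  27  26  27  18  23  97 183 181]
246 [201 197 190  14  15  26  33  29  96  31  25  29  26  21  55 178 185]
249 [210 206 171  12  25  20  28  34  90  35  28  21  19  25  30 180 181]
252 [31 29 35 28 21 29 28 30 95 28 31 29 16 20 33 33 30]
255 [40 36 36 23 21 25 32 34 91 32 30 22 14 19 36 41 39]
258 [33 34 35 22 19 26 28 32 89 30 29 34 20 22 27 36 38]
261 [35 42 37 25 25 23 28 32 62 26 31 33 31 14 22 32 32]
264 [39 38 37 25 31 33 27 33 68 31 30 31 32 15 32 27 32]
267 [37 36 55 94 23 33 28 26 63 32 28 28 30 58 98 37 34]
270 [ 35  37  77  97  17  29  32  33  58  28  28  34  26  87 100  35  34]
```

In both views the real fingertips sit about 36 mm behind the reported TCP: side tip row 213.5 (predicted 234), wrist row 239 (predicted 218). That explains the empty closes above the tenon. From here I command the TCP about 36 mm lower.

Emit:
{"name": "arm_command", "arguments": {"series": [0,0,0.02,0,0,0,0.5,0,0,0.02,0,0,0,0.5,0,0,0.02,0,0,0,0.5,0,0,0.02,0,0,0,0.5,0,0,0.01,0,0,0,0.5,0,0,0.01,0,0,0,0.5,0,0,0.02,0,0,0,0.5,0,0,0.02,0,0,0,0.5,0,0,0.015,0,0,0,0.5,0,0,0.005,0,0,0,0.5,0,0,0,0,0,0,0.5,0,0,0,0,0,0,1,0,0,0,0,0,0,1,0,0,0,0,0,0,1,0,0,0,0,0,0,1,0,0,0,0,0,0,1,0,0,0,0,0,0,1,0,0,0,0,0,0,1], "newtons": 25}}

```text
time_s: 10.6
eef_pos: [0.4756, 0.2009, 0.0045]
ee_rot: [0.0, 0.683, 0.73, 0.0]
ft_force: [-0.0, 1.0, 1.7]
finger_gap: 0.0096
gripper_force: 25.0
```

Gripped at 9.6 mm with 25 N. Lifting and moving over the jar.

Emit:
{"name": "arm_command", "arguments": {"series": [0,0,-0.02,0,0,0,1,0,0,-0.04,0,0,0,1,0,0,-0.05,0,0,0,1,0,0,-0.05,0,0,0,1,-0.0385,0.0179,0,0,0,0,1,-0.0385,0.0179,0,0,0,0,1,-0.0385,0.0179,0,0,0,0,1,-0.0385,0.0179,0,0,0,0,1,-0.0385,0.0179,0,0,0,0,1,-0.0385,0.0179,0,0,0,0,1,0,0,0,0,0,0,1,0,0,0,0,0,0,1,0,0,0,0,0,0,1]}}

```text
time_s: 11.9
eef_pos: [0.5973, -0.0216, 0.1638]
ee_rot: [-0.001, 0.683, 0.73, -0.0]
ft_force: [-0.1, 0.2, 0.2]
finger_gap: 0.0094
gripper_force: 25.0
```

```bash
python3 - <<'E'
from cell import bot
from h import *
import pickle
st=bot.sense();s=bot.snapshot("side");E=ext(s)
print(st["eef_pos"],st["finger_gap"])
P=np.array([.5985,-.0225,0])
print(np.round(proj(s,E,[P+[0,0,.125],P+[-.0215,0,.125],P+[.0215,0,.125],P+[-.0215,0,.1],P+[.0215,0,.1],st["eef_pos"],st["eef_pos"]+[0,0,.036]]),1).tolist())
c=cv2.resize(s["color"][150:270,190:300],None,fx=5,fy=5,interpolation=cv2.INTER_CUBIC)
wst,w=pickle.load(open("w2.pkl","rb"));Ew=ext(w,wst)
cw=cv2.resize(w["color"][75:175,240:340],(250,250),interpolation=cv2.INTER_CUBIC)
c[-250:,-250:]=cw
cv2.imwrite("pics/jar.png",c[:,:,::-1])
g=w["color"].mean(2)[75:175:2]
m=(w["color"].min(2)>225)
for b,stt,cc in blobs(m,40):
    if 75<cc[1]<175 and 240<cc[0]<340: print(stt,cc,px2plane(w,Ew,[cc],.125))
E
```

```text
[ 0.59726135 -0.02164396  0.16384249] 0.00937902106060648
[[244.0, 199.8], [253.3, 200.1], [234.8, 199.6], [253.7, 210.0], [235.4, 209.4], [243.7, 184.2], [242.9, 169.1]]
[248  81  83  85 592] [287.93243243 120.75168919] [[ 0.59582128 -0.01713827  0.125     ]]
[ 257   89   64   65 3055] [288.45204583 119.61243863] [[ 0.59623536 -0.01606589  0.125     ]]
```

View pics/jar.png

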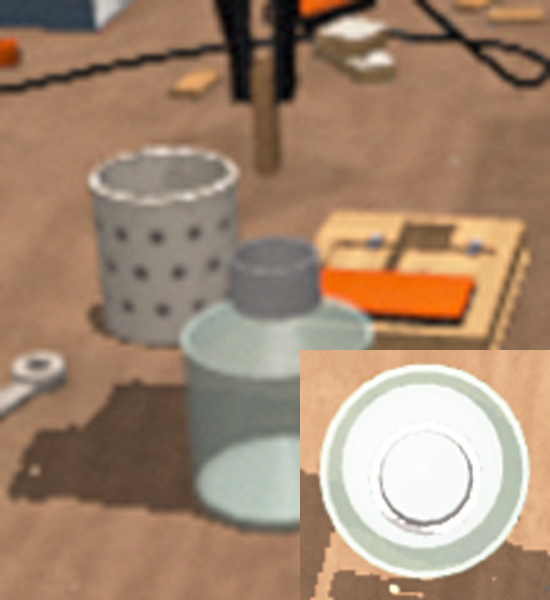

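The side view shows the neck between crop x 230 and 322, with the tenon hanging upright at crop (266, 60–170). The wrist inset shows the mouth centre at (290.4,125.8). All views agree on about (0.597,-0.022), well within the clearance, so I'm lowering.

Emit:
{"name": "arm_command", "arguments": {"series": [0,0,0.015,0,0,0,1,0,0,0.015,0,0,0,1,0,0,0.015,0,0,0,1,0,0,0.015,0,0,0,1,0,0,0.009,0,0,0,1,0,0,0,0,0,0,1,0,0,0,0,0,0,1]}}

```text
time_s: 12.65
eef_pos: [0.598, -0.0226, 0.0951]
ee_rot: [-0.0, 0.683, 0.73, -0.0]
ft_force: [0.2, 0.0, 0.1]
finger_gap: 0.0096
gripper_force: 25.0
```

Emit:
{"name": "arm_command", "arguments": {"series": [0,0,0,0,0,0,0.6,0,0,0,0,0,0,0.6,0,0,0,0,0,0,0.6,0,0,0,0,0,0,0.6,0,0,0,0,0,0,0.6,0,0,-0.03,0,0,0,0.6,0.0445,-0.0153,0,0,0,0,0.6,0.0445,-0.0153,0,0,0,0,0.6,0.0445,-0.0153,0,0,0,0,0.6,0.0445,-0.0153,0,0,0,0,0.6,0.0445,-0.0153,0,0,0,0,0.6,0.0445,-0.0153,0,0,0,0,0.6,0.0445,-0.0153,0,0,0,0,0.6,0,0,0,0,0,0,0.6,0,0,0,0,0,0,0.6]}}

```text
time_s: 14.15
eef_pos: [0.4699, 0.282, 0.1253]
ee_rot: [0.0, 0.682, 0.731, -0.0]
ft_force: [0.3, -0.5, -0.6]
finger_gap: 0.0349
gripper_force: 0.0
```

```bash
python3 - <<'E'
from cell import bot
from h import *
st=bot.sense();w=bot.snapshot("wrist");t=bot.snapshot("side")
print(st["eef_pos"],st["finger_gap"],st["time_s"])
a=cv2.resize(w["color"][100:420,130:430],(400,427));b=cv2.resize(t["color"][185:265,210:285],(400,427),interpolation=cv2.INTER_CUBIC)
cv2.imwrite("pics/drop.png",np.hstack([a,b])[:,:,::-1])
print(np.round(proj(w,ext(w,st),[[.4702,.2806,.056]]),1))
E
```

```text
[0.46994442 0.28198626 0.12531088] 0.03488620405003665 14.15
[[284.  204.2]]
```

View pics/drop.png

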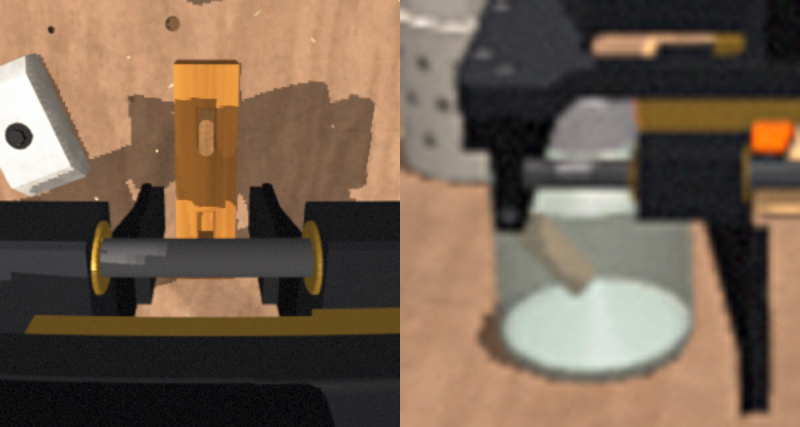

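The right panel shows the first tenon lying inside the jar body. The left panel shows the second tenon at wrist pixel (284.5,203), where I predicted it. Descending and gripping.

Emit:
{"name": "arm_command", "arguments": {"series": [0,-0.0005,0.04,0,0,0,0.6,0,0,0.04,0,0,0,0.6,0,0,0.025,0,0,0,0.6,0,0,0.016,0,0,0,0.6,0,0,0,0,0,0,0.6,0,0,0,0,0,0,1,0,0,0,0,0,0,1,0,0,0,0,0,0,1,0,0,0,0,0,0,1,0,0,0,0,0,0,1,0,0,0,0,0,0,1]}}

```text
time_s: 15.35
eef_pos: [0.4707, 0.2815, 0.0053]
ee_rot: [0.0, 0.683, 0.73, 0.001]
ft_force: [-1.1, 0.0, 5.7]
finger_gap: 0.0097
gripper_force: 25.0
```

Emit:
{"name": "arm_command", "arguments": {"series": [0,0,-0.02,0,0,0,1,0,0,-0.04,0,0,0,1,0,0,-0.05,0,0,0,1,0,0,-0.05,0,0,0,1,-0.0446,0.0152,0,0,0,0,1,-0.0446,0.0152,0,0,0,0,1,-0.0446,0.0152,0,0,0,0,1,-0.0446,0.0152,0,0,0,0,1,-0.0446,0.0152,0,0,0,0,1,-0.0446,0.0152,0,0,0,0,1,-0.0446,0.0152,0,0,0,0,1,0,0,0,0,0,0,1,0,0,0,0,0,0,1,0,0,0,0,0,0,1]}}

```text
time_s: 16.75
eef_pos: [0.5962, -0.0224, 0.1638]
ee_rot: [-0.001, 0.683, 0.73, -0.0]
ft_force: [0.1, -0.2, 0.4]
finger_gap: 0.0101
gripper_force: 25.0
```

Emit:
{"name": "arm_command", "arguments": {"series": [0,0,0.015,0,0,0,1,0,0,0.015,0,0,0,1,0,0,0.015,0,0,0,1,0,0,0.015,0,0,0,1,0,0,0.01,0,0,0,1,0,0,0,0,0,0,1,0,0,0,0,0,0,1]}}

```text
time_s: 17.45
eef_pos: [0.5968, -0.0233, 0.094]
ee_rot: [-0.0, 0.683, 0.73, -0.0]
ft_force: [-0.4, -0.6, 0.4]
finger_gap: 0.0099
gripper_force: 25.0
```

Emit:
{"name": "arm_command", "arguments": {"series": [0,0,0,0,0,0,0.6,0,0,0,0,0,0,0.6,0,0,0,0,0,0,0.6,0,0,0,0,0,0,0.6,0,0,0,0,0,0,0.6,0,0,-0.03,0,0,0,0.6,0,0,-0.04,0,0,0,0.6,0,0,-0.04,0,0,0,0.6,-0.045,0,-0.02,0,0,0,0.6,-0.045,0,0,0,0,0,0.6,-0.03,0,0,0,0,0,0.6,0,0,0,0,0,0,0.6,0,0,0,0,0,0,0.6,0,0,0,0,0,0,0.6]}}

```text
time_s: 18.85
eef_pos: [0.6046, -0.1421, 0.224]
ee_rot: [-0.0, 0.683, 0.73, 0.0]
ft_force: [0.0, -0.3, 0.4]
finger_gap: 0.0349
gripper_force: 0.0
```

```bash
python3 - <<'E'
from cell import bot
from h import *
import pickle
st=bot.sense();w=bot.snapshot("wrist");sd=bot.snapshot("side");pickle.dump((st,w,sd),open("w4.pkl","wb"))
print(st["eef_pos"],st["finger_gap"],st["time_s"])
E=ext(w,st);V=w["color"].max(2)
# key from w4
g=(V<55);g[235:]=0
for b,s_,c in blobs(g,60):
    P=px2plane(w,E,np.argwhere(b)[:,::-1],.006)[:,:2]
    r=cv2.minAreaRect((P*1000).astype(np.float32));print("dark",s_,np.round(c),np.round(r[0],1),np.round(r[1],1),round(r[2],1))
# jar-body wood in side view
c=sd["color"];hsv=cv2.cvtColor(c,cv2.COLOR_RGB2HSV)
sub=c[210:258,222:272];d0=pickle.load(open("d0.pkl","rb"))["side"]["color"][210:258,222:272]
m=(np.abs(sub.astype(int)-d0).max(2)>25)
for r in m[::2]: print(''.join('#' if x else '.' for x in r))
E
```

```text
[ 0.60458176 -0.14214914  0.22401493] 0.03488735998179766 18.85
dark [547   0  13  29 113] [554.  12.] [923.1  78.6] [ 5.8 37.6] 39.6
dark [121  73  70  16 194] [149.  82.] [438.6 -39.9] [89.5  5.1] 11.5
dark [333 219  49  16 557] [358. 227.] [ 710.7 -213.2] [66.5 22.1] 3.6
....................................#############.
.........................................#######..
..........................................######..
............................................####..
..................................................
#####..............................##.............
#####..............................##......####...
#####......................................#.##...
######.....................................####.##
#####.........................................####
............................................######
...........................................#######
..........................................########
..........................................########
................######....#####...............####
................#####.............................
..................................................
..................................................
..................................................
..................................................
..................................................
..................................................
..................................................
..................................................
```

Emit:
{"name": "arm_command", "arguments": {"series": [-0.041,-0.0128,0,0,0,0,0.6,-0.041,-0.0128,0,0,0,0,0.6,-0.041,-0.0128,0,0,0,0,0.6,-0.041,-0.0128,0,0,0,0,0.6,0,0,0,0,0,0,0.6,0,0,0,0,0,0,0.6,0,0,0,0,0,0,0.6]}}

```text
time_s: 19.65
eef_pos: [0.565, -0.3085, 0.2242]
ee_rot: [-0.0, 0.683, 0.731, 0.0]
ft_force: [-0.5, 0.7, 0.5]
finger_gap: 0.0347
gripper_force: 0.0
```

```bash
python3 - <<'E'
from cell import bot
from h import *
import pickle
st=bot.sense();w=bot.snapshot("wrist");sd=bot.snapshot("side");pickle.dump((st,w,sd),open("w5.pkl","wb"))
E=ext(w,st);print(st["eef_pos"])
# orig. key from w2
st2,w2=pickle.load(open("w2.pkl","rb"));E2=ext(w2,st2)
V=w2["color"].max(2).copy();V[170:]=255;V[:,:120]=255;V[:,210:]=255
for b,s_,c in blobs(V<70,60):
    P=px2plane(w2,E2,np.argwhere(b)[:,::-1],.006)[:,:2]*1000
    r=cv2.minAreaRect(P.astype(np.float32));print("key",s_,np.round(r[0],1),np.round(r[1],1),round(r[2],1))
    i=np.argmin(P[:,0]);tail=P[i]
    q=np.linspace(0,1,1)
    # long leg = pixels 15mm+ away (toward tail) from the corner side
    L=P[P[:,0]<P[:,0].max()-18];vx,vy,x0,y0=cv2.fitLine(L.astype(np.float32),cv2.DIST_L2,0,.01,.01).ravel()
    if vx<0:vx,vy=-vx,-vy
    t=(P-[x0,y0])@[vx,vy];n=(P-[x0,y0])@[-vy,vx]
    print("line head",np.degrees(np.arctan2(vy,vx)),"pt",x0,y0,"t",t.min(),t.max(),"n",n.min(),n.max())
# insert from w5
hsv=cv2.cvtColor(w["color"],cv2.COLOR_RGB2HSV);H,S,Vv=[hsv[:,:,i].astype(int) for i in range(3)]
m=(S>215)&(Vv>120);m[240:]=0
for b,s_,c in blobs(m,200):
    P=px2plane(w,E,np.argwhere(b)[:,::-1],.031)[:,:2]*1000
    r=cv2.minAreaRect(P.astype(np.float32));print("case",s_,np.round(r[0],1),np.round(r[1],1),round(r[2],1))
ic=px2plane(w,E,[(280,150)],.024)
a=cv2.resize(w["color"][70:250,170:390],None,fx=2.4,fy=2.4,interpolation=cv2.INTER_CUBIC)
b=cv2.resize(sd["color"][195:265,212:280],(272,280),interpolation=cv2.INTER_CUBIC)
b2=np.zeros((a.shape[0],272,3),np.uint8);b2[:280]=b
cv2.imwrite("pics/ins.png",np.hstack([a,b2])[:,:,::-1]);print(a.shape)
def ins(o,h):
    ex=np.array([np.cos(h),np.sin(h)]);ey=np.array([-ex[1],ex[0]])
    return lambda x,y,z:[*(np.array(o)+ex*x+ey*y),z]
f=ins([.561,-.2505],np.radians(86))
print(np.round(proj(w,E,[f(-.0175,.036,.028),f(-.0175,-.024,.028),f(-.069,-.063,.024),f(.101,-.063,.024),f(-.069,.063,.024),f(.101,.063,.024)]),1).tolist())
E
```

```text
[ 0.56495559 -0.30850689  0.22420317]
key [134  94  67  40 351] [444.2 -35.4] [98.5 35. ] 32.2
line head 10.829597 pt 430.10147 -40.95767 t -36.428390111017464 55.380533307552064 n -2.6740039798029778 36.43879870616319
case [ 253   44   82   59 3741] [ 567.7 -190.7] [53.3 88.3] 86.0
(432, 528, 3)
[[252.4, 136.9], [301.5, 143.6], [325.5, 188.0], [350.4, 45.2], [226.9, 174.8], [240.8, 28.8]]
```

View pics/ins.png

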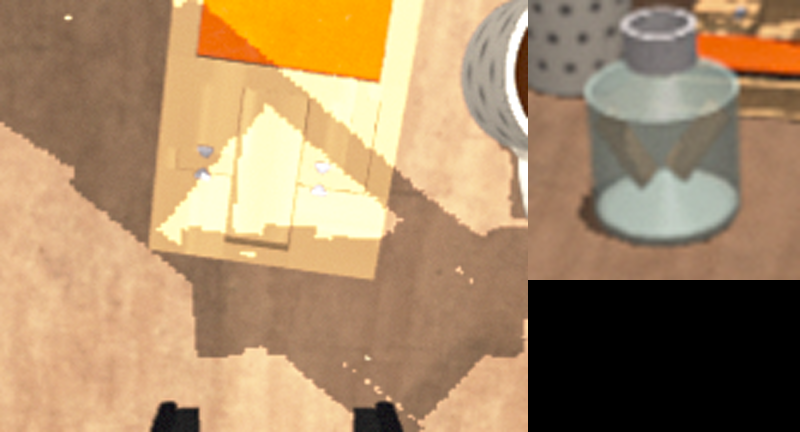

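The left panel shows the insert with clip pairs at (204,162) and (321,178) in the crop, and its lower corners at (150,247) and (376,279). The right panel shows both tenons lying in the upright jar. Next I work out the insert pose and the move numbers.

```bash
python3 - <<'E'
from cell import bot
from h import *
import pickle
st,w,_=pickle.load(open("w5.pkl","rb"));E=ext(w,st)
up=lambda p:np.array(p)/2.4+[170,70]
c1,c2=px2plane(w,E,[up((204,162.5)),up((321,178.5))],.028)[:,:2]*1000
d=c2-c1;print("clips",c1,c2,np.linalg.norm(d),"heading -y",np.degrees(np.arctan2(d[1],d[0])))
k=px2plane(w,E,[up((150,247)),up((376,279))],.024)[:,:2]*1000;d=k[1]-k[0];print("corners",k,np.linalg.norm(d),np.degrees(np.arctan2(d[1],d[0])))
h=np.radians(86);ex=np.array([np.cos(h),np.sin(h)]);ey=np.array([-ex[1],ex[0]])
print("org clips",(c1+c2)/2+17.5*ex-6*ey,"org corners",k.mean(0)+69*ex,"case",np.array([567.7,-190.7])-61.5*ex)
s=bot.sense();T=q2R(s["ee_rot"]);print(s["joint_pos"][5],s["eef_pos"])
print("to key (tool)",T.T@(np.array([.4355,-.0399,0])-s["eef_pos"]))
E
```

```text
clips [ 527.08585166 -266.26200515] [ 586.50103325 -270.32399973] 59.5538714323804 heading -y -3.9110132494096024
corners [[ 500.33420359 -312.09835077]
 [ 620.23687421 -321.35571907]] 120.25950810273567 -4.414897239142091
org clips [ 563.99956505 -251.2541704 ] org corners [ 565.09873559 -247.89511545] case [ 563.40997686 -252.05018909]
-0.6905405430394442 [ 0.5651305  -0.30833439  0.22434507]
to key (tool) [ 0.27661385 -0.11101066  0.22439522]
```

Emit:
{"name": "arm_command", "arguments": {"series": [0.0461,-0.0185,0,0,0,0,0.6,0.0461,-0.0185,0,0,0,0,0.6,0.0461,-0.0185,0,0,0,0,0.6,0.0461,-0.0185,0,0,0,0,0.6,0.0461,-0.0185,0,0,0,0,0.6,0.0461,-0.0185,0,0,0,0,0.6,0,0,0.015,0,0,-8.5,0.6,0,0,0.015,0,0,-8.5,0.6,0,0,0.015,0,0,-8.5,0.6,0,0,0.015,0,0,-8.5,0.6,0,0,0.015,0,0,-8.5,0.6,0,0,0.015,0,0,-8.5,0.6,0,0,0.015,0,0,-8.5,0.6,0,0,0.015,0,0,-8.5,0.6,0,0,0,0,0,-8.5,0.6,0,0,0,0,0,-8.5,0.6,0,0,0,0,0,-8.5,0.6,0,0,0,0,0,-3.4,0.6,0,0,0,0,0,0,0.6,0,0,0,0,0,0,0.6]}}

```text
time_s: 21.75
eef_pos: [0.4355, -0.0407, 0.1045]
ee_rot: [0.0, -0.093, 0.996, -0.0]
ft_force: [0.7, -0.0, -0.2]
finger_gap: 0.0348
gripper_force: 0.0
```

```bash
python3 - <<'E'
from cell import bot
from h import *
st=bot.sense();w=bot.snapshot("wrist");E=ext(w,st);T=q2R(st["ee_rot"])
print(st["eef_pos"],np.degrees(np.arctan2(T[1,1],T[0,1])))
print("tool d",T.T@(np.array([.4355,-.0399,0])-st["eef_pos"]))
p=px2plane(w,E,[(u,v) for v in range(420) for u in range(560)],.006)[:,:2].reshape(420,560,2)*1000
V=w["color"].max(2)
m=(V<70)&(np.abs(p[...,0]-420)<60)&(np.abs(p[...,1]+40)<40);m[235:]=0
for b,s_,c in blobs(m,40):
    P=p[b];vx,vy,x0,y0=cv2.fitLine(P.astype(np.float32),cv2.DIST_HUBER,0,.01,.01).ravel()
    print(s_,"line y at x=435.5:",y0+(435.5-x0)*vy/vx,"head",np.degrees(np.arctan(vy/vx)),P.min(0),P.max(0))
E
```

```text
[ 0.43548294 -0.04070696  0.10446003] 100.67118806435457
tool d [-0.00011793  0.00080309  0.10446   ]
[283 181  36  54 289] line y at x=435.5: -40.118595 head 12.328833 [423.93586854 -43.25991992] [ 4.77153797e+02 -2.62888408e-01]
```

Emit:
{"name": "arm_command", "arguments": {"series": [0,0.0008,0.04,0,0,0,0.6,0,0,0.04,0,0,0,0.6,0,0,0.03,0,0,0,0.6,0,0,0.018,0,0,0,0.6,0,0,0.002,0,0,0,0.6,0,0,0.002,0,0,0,0.6,0,0,0,0,0,0,0.6]}}

```text
time_s: 22.5
eef_pos: [0.4364, -0.0409, -0.0267]
ee_rot: [0.001, -0.093, 0.996, -0.0]
ft_force: [0.4, -0.0, 1.2]
finger_gap: 0.035
gripper_force: 0.0
```

Emit:
{"name": "arm_command", "arguments": {"series": [0,0,0.002,0,0,0,0.6,0,0,0.002,0,0,0,0.6,0,0,0,0,0,0,0.6]}}

```text
time_s: 22.8
eef_pos: [0.4355, -0.0407, -0.0314]
ee_rot: [0.0, -0.093, 0.996, -0.0]
ft_force: [-0.1, 0.3, -0.8]
finger_gap: 0.0347
gripper_force: 0.0
```

Emit:
{"name": "arm_command", "arguments": {"series": [0,0,0.002,0,0,0,0.6,0,0,0.001,0,0,0,0.6,0,0,0,0,0,0,0.6]}}

```text
time_s: 23.1
eef_pos: [0.4351, -0.0406, -0.0349]
ee_rot: [-0.0, -0.093, 0.996, 0.0]
ft_force: [-0.6, 0.3, 0.4]
finger_gap: 0.035
gripper_force: 0.0
```

Emit:
{"name": "arm_command", "arguments": {"series": [0,0,0.001,0,0,0,0.6,0,0,0.001,0,0,0,0.6,0,0,0,0,0,0,0.6]}}

```text
time_s: 23.4
eef_pos: [0.4353, -0.0406, -0.0368]
ee_rot: [-0.0, -0.093, 0.996, 0.0]
ft_force: [-0.3, -0.1, 0.4]
finger_gap: 0.035
gripper_force: 0.0
```

Emit:
{"name": "arm_command", "arguments": {"series": [0,0,0.001,0,0,0,0.6,0,0,0,0,0,0,0.6]}}

```text
time_s: 23.6
eef_pos: [0.4353, -0.0407, -0.037]
ee_rot: [-0.0, -0.093, 0.996, 0.0]
ft_force: [-4.8, 0.6, 11.1]
finger_gap: 0.0344
gripper_force: 5.4
```

Contact comes at TCP z = -0.037, so the tips are 37 mm behind the TCP. Backing up 1 mm and gripping the key.

Emit:
{"name": "arm_command", "arguments": {"series": [0,0,-0.0015,0,0,0,0.6,0,0,0,0,0,0,1,0,0,0,0,0,0,1,0,0,0,0,0,0,1,0,0,0,0,0,0,1,0,0,0,0,0,0,1,0,0,0,0,0,0,1], "newtons": 50}}

```text
time_s: 24.3
eef_pos: [0.4351, -0.0406, -0.0364]
ee_rot: [-0.0, -0.093, 0.996, 0.0]
ft_force: [-0.2, -0.1, -0.4]
finger_gap: 0.0046
gripper_force: 50.0
```

Emit:
{"name": "arm_command", "arguments": {"series": [0,0,-0.01,0,0,0,1,0,0,-0.03,0,0,0,1,0,0,-0.05,0,0,0,1,0,0,-0.05,0,0,0,1,-0.0132,-0.0412,0,0,0,0,1,-0.0132,-0.0412,0,0,0,0,1,-0.0132,-0.0412,0,0,0,0,1,-0.0132,-0.0412,0,0,0,0,1,-0.0132,-0.0412,0,0,0,0,1,-0.0132,-0.0412,0,0,0,0,1,0,0,0,0,0,7.3,1,0,0,0,0,0,7.4,1,0,0,0,0,0,0,1,0,0,0,0,0,0,1,0,0,0,0,0,0,1]}}

```text
time_s: 25.8
eef_pos: [0.559, -0.2686, 0.1042]
ee_rot: [0.0, 0.033, 0.999, -0.0]
ft_force: [-0.5, -0.0, -0.5]
finger_gap: 0.0043
gripper_force: 50.0
```

```bash
cat > held.py <<'E'
from cell import bot
from h import *
import pickle
st=bot.sense();T=q2R(st["ee_rot"]);print(st["eef_pos"],"head",np.degrees(np.arctan2(T[1,1],T[0,1])),st["finger_gap"])
print("tool d",T.T@(np.array([.5588,-.2686,0])-st["eef_pos"]))
zk=st["eef_pos"][2]+.0364
for n in("side","top","wrist"):
    s=bot.snapshot(n);pickle.dump((st,s),open(f"held_{n}.pkl","wb"));E=ext(s,st)
    uv=np.stack(np.meshgrid(np.arange(560),np.arange(420)),-1).reshape(-1,2)
    p=px2plane(s,E,uv,zk+.006)-st["eef_pos"]
    q=(p@T)[:,:2].reshape(420,560,2)*1000   # key frame offset: tool x=key y, tool y=key x
    m=(s["color"].max(2)<75)&(q[...,0]>14)&(q[...,0]<55)&(np.abs(q[...,1])<14)
    P=q[m]
    if len(P)>20:
        vx,vy,x0,y0=cv2.fitLine(P.astype(np.float32),cv2.DIST_HUBER,0,.01,.01).ravel()
        print(n,len(P),"tail x",np.percentile(P[:,0],98),"line off at 0:",y0-x0*vy/vx,"slope deg",np.degrees(np.arctan(vy/vx)))
    else: print(n,len(P))
E
python3 held.py
```

```text
[ 0.55897108 -0.26857863  0.10416702] head 86.16317892796403 0.004281915835687494
tool d [ 1.99132986e-04 -1.33354421e-05  1.04166972e-01]
side 20
top 52 tail x 54.52597289631375 line off at 0: 10.0667 slope deg -8.755876
wrist 485 tail x 43.870287154896104 line off at 0: 0.362429 slope deg -0.8799983
```

The wrist view confirms the held key: tail at 44 mm (expected 42), line offset 0.4 mm, slope -0.9°. One check of the clips in this orientation before lowering.

```bash
python3 - <<'E'
from h import *
import pickle
st,s=pickle.load(open("held_wrist.pkl","rb"));E=ext(s,st)
h=np.radians(86);ex=np.array([np.cos(h),np.sin(h)]);ey=np.array([-ex[1],ex[0]]);o=np.array([.564,-.2515])
def run(s,E,rows):
    uv=np.stack(np.meshgrid(np.arange(560),np.arange(420)),-1).reshape(-1,2)
    p=px2plane(s,E,uv,.028)[:,:2]-o
    X=(p@ex*1000).reshape(420,560);Y=(p@ey*1000).reshape(420,560)
    c=s["color"].astype(int);m=(c[...,2]>=c[...,0]-5)&(c.max(2)>75)&(abs(X+17.5)<16)
    m[rows:]=0
    for b,a,cc in blobs(m&(Y<60)&(Y>-45),4): print(a,np.round([X[b].mean(),Y[b].mean()],1),c[b].mean(0).round())
run(s,E,236);print("w5")
st,w,_=pickle.load(open("w5.pkl","rb"));run(w,ext(w,st),236)
E
```

```text
[276 158   4   8  24] [-23.5  37.3] [245. 241. 244.]
[289 158   4   8  24] [-11.8  37.3] [245. 241. 243.]
[276 223   4   8  21] [-23.7 -22. ] [146. 141. 143.]
[290 223   2   2   4] [-11.7 -19.1] [121. 117. 119.]
[290 226   3   5   9] [-11.4 -23.5] [145. 140. 142.]
w5
[254 132   4   3   7] [-11.2  36. ] [187. 180. 184.]
[302 138   5   4  13] [-10.9 -22.9] [253. 251. 253.]
[254 142   3   3   7] [-23.6  35.1] [250. 249. 250.]
[300 148   6   3  13] [-23.4 -22.9] [253. 251. 253.]
```

All four clips found: insert x -23.6 and -11.7 (centre -17.6), y about +37 and -22. That agrees with my seat estimate to within 1–2 mm. Lowering.

Emit:
{"name": "arm_command", "arguments": {"series": [0,-0.0004,0.04,0,0,0,1,0,0,0.04,0,0,0,1,0,0,0.02,0,0,0,1,0,0,0.008,0,0,0,1,0,0,0.002,0,0,0,1,0,0,0,0,0,0,1,0,0,0,0,0,0,1], "newtons": 60}}

```text
time_s: 26.65
eef_pos: [0.5604, -0.2701, -0.0043]
ee_rot: [0.001, 0.035, 0.999, -0.001]
ft_force: [0.5, 0.2, 0.2]
finger_gap: 0.0037
gripper_force: 60.0
```

Emit:
{"name": "arm_command", "arguments": {"series": [0,0,0.002,0,0,0,1,0,0,0.002,0,0,0,1,0,0,0,0,0,0,1]}}

```text
time_s: 26.95
eef_pos: [0.5589, -0.2692, -0.0102]
ee_rot: [0.0, 0.035, 0.999, -0.0]
ft_force: [0.1, -0.3, -0.8]
finger_gap: 0.004
gripper_force: 60.0
```

Emit:
{"name": "arm_command", "arguments": {"series": [0,0,0.002,0,0,0,1,0,0,0,0,0,0,1]}}

```text
time_s: 27.15
eef_pos: [0.5588, -0.2693, -0.0125]
ee_rot: [-0.0, 0.035, 0.999, -0.0]
ft_force: [1.1, 0.4, -0.8]
finger_gap: 0.0042
gripper_force: 60.0
```

Emit:
{"name": "arm_command", "arguments": {"series": [0,0,0.002,0,0,0,1,0,0,0,0,0,0,1]}}

```text
time_s: 27.35
eef_pos: [0.5591, -0.2693, -0.0144]
ee_rot: [0.0, 0.035, 0.999, 0.0]
ft_force: [1.4, -0.5, -1.5]
finger_gap: 0.0038
gripper_force: 60.0
```

Emit:
{"name": "arm_command", "arguments": {"series": [0,0,0.002,0,0,0,1,0,0,0,0,0,0,1]}}

```text
time_s: 27.55
eef_pos: [0.559, -0.2693, -0.0164]
ee_rot: [0.0, 0.035, 0.999, -0.0]
ft_force: [-0.2, -0.2, 0.1]
finger_gap: 0.0039
gripper_force: 60.0
```

Emit:
{"name": "arm_command", "arguments": {"series": [0,0,0.002,0,0,0,1,0,0,0,0,0,0,1]}}

```text
time_s: 27.75
eef_pos: [0.5591, -0.2694, -0.0166]
ee_rot: [-0.0, 0.035, 0.999, -0.0]
ft_force: [-4.2, 2.8, 11.1]
finger_gap: 0.0042
gripper_force: 60.0
```

```bash
sed 's/zk=.*/zk=.020/' held.py > held2.py; python3 held2.py; python3 - <<'E'
from h import *
import pickle
st,s=pickle.load(open("held_wrist.pkl","rb"));E=ext(s,st)
h=np.radians(86);ex=np.array([np.cos(h),np.sin(h)]);ey=np.array([-ex[1],ex[0]]);o=np.array([.564,-.2515])
L=lambda x,y,z:[*(o+(ex*x+ey*y)/1000),z]
c=s["color"]
for y in(24,30,42,45,48,52):
    uv=proj(s,E,[L(x,y,.026) for x in range(-30,-4,1)]).round().astype(int)
    print(y,[int(c[v,u].max()) if v<420 else -1 for u,v in uv],uv[0],uv[-1])
E
```

```text
[ 0.55911516 -0.26936974 -0.01662415] head 86.0025802589021 0.004156704067115187
tool d [ 0.00037016  0.00074529 -0.01662413]
side 3
top 30 tail x 52.44661058744999 line off at 0: -11.958366 slope deg 21.675879
wrist 319 tail x 44.41539512630405 line off at 0: 1.072176 slope deg -2.5868142
24 [238, 237, 235, 235, 235, 237, 236, 227, 231, 239, 50, 47, 57, 55, 49, 179, 237, 239, 237, 237, 238, 236, 238, 238, 238, 237] [261 224] [310 224]
30 [239, 247, 255, 255, 255, 255, 255, 255, 255, 255, 84, 65, 85, 83, 46, 131, 230, 221, 238, 239, 240, 238, 238, 237, 237, 239] [261 213] [310 213]
42 [255, 255, 255, 255, 255, 255, 255, 255, 233, 250, 70, 63, 74, 83, 77, 164, 255, 255, 255, 255, 255, 255, 255, 255, 255, 255] [260 190] [310 190]
45 [255, 255, 255, 255, 255, 255, 255, 255, 241, 255, 81, 65, 79, 82, 85, 166, 255, 255, 255, 255, 255, 255, 255, 255, 255, 255] [260 184] [310 184]
48 [255, 255, 255, 255, 255, 255, 255, 255, 255, 255, 101, 31, 35, 35, 49, 186, 255, 255, 255, 255, 252, 238, 231, 227, 229, 226] [260 178] [311 178]
52 [255, 255, 255, 255, 255, 255, 255, 255, 255, 255, 255, 255, 255, 255, 254, 237, 238, 237, 228, 228, 228, 227, 227, 228, 228, 228] [260 170] [311 170]
```

Contact at 11 N with the key centred on the slot (dark band at x = -20 to -15). Pressing on in small steps.

Emit:
{"name": "arm_command", "arguments": {"series": [0,0,0.001,0,0,0,1,0,0,0,0,0,0,1]}}

```text
time_s: 28.1
eef_pos: [0.5591, -0.2694, -0.0167]
ee_rot: [-0.0, 0.035, 0.999, -0.0]
ft_force: [-6.6, 3.4, 17.4]
finger_gap: 0.004
gripper_force: 60.0
```

Emit:
{"name": "arm_command", "arguments": {"series": [0,0,0.001,0,0,0,1,0,0,0,0,0,0,1]}}

```text
time_s: 28.3
eef_pos: [0.5592, -0.2695, -0.0168]
ee_rot: [-0.0, 0.035, 0.999, -0.0]
ft_force: [-8.4, 5.3, 22.5]
finger_gap: 0.0038
gripper_force: 60.0
```

It's stiff at 22 N with z consistent with the seated height. Releasing, then checking the key's height by pressing its top with shut fingers.

Emit:
{"name": "arm_command", "arguments": {"series": [0,0,-0.003,0,0,0,1,0,0,0,0,0,0,0.72,0,0,0,0,0,0,0.72,0,0,0,0,0,0,0.72,0,0,0,0,0,0,0.72,0,0,-0.02,0,0,0,0.72,0,0,-0.02,0,0,0,0.72,0,0,0,0,0,0,1,0,0,0,0,0,0,1,0,0,0,0,0,0,1,0,0,0,0,0,0,1,0,0,0,0,0,0,1], "newtons": 20}}

```text
time_s: 29.5
eef_pos: [0.5582, -0.2689, 0.0216]
ee_rot: [-0.001, 0.035, 0.999, 0.0]
ft_force: [0.0, -0.1, -0.3]
finger_gap: 0.0012
gripper_force: 0.0
```

Emit:
{"name": "arm_command", "arguments": {"series": [0,0,0.02,0,0,0,1,0,0,0.018,0,0,0,1,0,0,0,0,0,0,1]}}

```text
time_s: 29.8
eef_pos: [0.5603, -0.2712, -0.0117]
ee_rot: [0.001, 0.035, 0.999, -0.001]
ft_force: [-7.3, 0.2, 20.0]
finger_gap: 0.0006
gripper_force: 10.0
```

Contact with the key top comes at tip z≈0.0255, against 0.026 if seated and 0.030 if resting on the clips, so it's home here. Pressing near both ends to rule out tilt.

Emit:
{"name": "arm_command", "arguments": {"series": [0,0,-0.02,0,0,0,1,0.028,0,0,0,0,0,1,0,0,0,0,0,0,1,0,0,0.01,0,0,0,1,0,0,0.008,0,0,0,1,0,0,0,0,0,0,1]}}

```text
time_s: 30.4
eef_pos: [0.5321, -0.268, -0.0098]
ee_rot: [-0.0, 0.035, 0.999, -0.0]
ft_force: [-11.4, 6.3, 31.3]
finger_gap: 0.0005
gripper_force: 16.2
```

Emit:
{"name": "arm_command", "arguments": {"series": [0,0,-0.018,0,0,0,1,-0.035,0,0,0,0,0,1,-0.025,0,0,0,0,0,1,0,0,0,0,0,0,1,0,0,0.01,0,0,0,1,0,0,0.008,0,0,0,1,0,0,0,0,0,0,1]}}

```text
time_s: 31.1
eef_pos: [0.5913, -0.2717, -0.0097]
ee_rot: [0.0, 0.035, 0.999, -0.0]
ft_force: [-8.3, 6.1, 27.6]
finger_gap: 0.0003
gripper_force: 14.0
```

Both ends contact at about 0.027, the clip-top level, so the key is level. Retreating and doing a last check.

Emit:
{"name": "arm_command", "arguments": {"series": [0,0,-0.02,0,0,0,1,0,0,-0.05,0,0,0,1,0,0,-0.05,0,0,0,1,0,0,-0.03,0,0,0,1,-0.02,0,0,0,0,0,1,0,0,0,0,0,0,1,0,0,0,0,0,0,1,0,0,0,0,0,0,1]}}

```text
time_s: 31.9
eef_pos: [0.6088, -0.2722, 0.1341]
ee_rot: [-0.002, 0.035, 0.999, 0.001]
ft_force: [-0.2, -0.1, -0.0]
finger_gap: 0.0003
gripper_force: 0.0
```

```bash
python3 - <<'E'
from cell import bot
from h import *
st=bot.sense();s=bot.snapshot("wrist");E=ext(s,st);print(st["eef_pos"],st["ft_force"])
h=np.radians(86);ex=np.array([np.cos(h),np.sin(h)]);ey=np.array([-ex[1],ex[0]]);o=np.array([.564,-.2515])
uv=np.stack(np.meshgrid(np.arange(560),np.arange(420)),-1).reshape(-1,2)
for z in(.026,.030):
    p=px2plane(s,E,uv,z)[:,:2]-o
    X=(p@ex*1000).reshape(420,560);Y=(p@ey*1000).reshape(420,560)
    m=(s["color"].max(2)<90)&(X>-32)&(X<30)&(abs(Y)<56);m[238:]=0
    for b,a,c in blobs(m,30):
        L=b&(Y>-34);P=np.c_[Y[L],X[L]].astype(np.float32)
        vx,vy,y0,x0=cv2.fitLine(P,cv2.DIST_HUBER,0,.01,.01).ravel()
        print(z,a,"X",X[b].min(),X[b].max(),"Y",Y[b].min(),Y[b].max(),"line x@0",x0-y0*vy/vx,"slope",vy/vx)
c=s["color"].astype(int);p=px2plane(s,E,uv,.028)[:,:2]-o
X=(p@ex*1000).reshape(420,560);Y=(p@ey*1000).reshape(420,560)
m=(c[...,2]>=c[...,0]-5)&(c.max(2)>75)&(abs(X+17.5)<12)&(abs(Y)<50);m[238:]=0
for b,a,_ in blobs(m,6): print("clip",np.round([X[b].mean(),Y[b].mean()],1))
E
```

```text
[ 0.60878662 -0.27216095  0.13412296] [-0.24901235 -0.14756665 -0.01212152]
0.026 [281  91  41  98 612] X -20.347817669507968 18.710818619731327 Y -43.43204357016978 47.06717414118235 line x@0 -17.57988 slope 0.004987512
0.03 [281  91  41  98 612] X -20.310418475843775 18.238668170304695 Y -42.465648827770124 46.852937697604695 line x@0 -17.54498 slope 0.0047649792
clip [-23.   36.7]
clip [-12.1  36.2]
clip [-23.  -22.9]
clip [-11.7 -22.8]
```

The key lies on the seat line (x -17.6, slope 0.005), y is within about 2 mm, and nothing is touched. Handing in.

```bash
python3 -c "
from cell import bot
print(bot.close_job())"
```

```text
the job is handed in; nothing more can be done
None
```

I handed the job in at about 32 s: both tenons are in the upright jar and the hex key measures as pressed home in its cutout; the hand-in returned no verdict, so the judged result is not known to me.

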